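# Check the brake lever of a kite-line winder

### The arm

A 7-joint arm with a two-finger parallel gripper is mounted at the origin on the work surface. World frame = base frame: x ahead of the robot, y to its left, z up, the work surface at z = 0. Lengths are in m, angles in rad, forces in N, time in s.
With the tool pointing down it reaches from about 0.35 to 0.9 m from the base axis. Payload 8.1 kg.
Tool frame: the origin (TCP) lies at the very end of the fingers, on their centre line; the grasp point (between the pads) lies 19 mm behind it; x points along the fingers, z is the direction in which the jaws open and shut, and the axes are right-handed (so a half turn about x gives the same grasp; the last joint's range is limited). The gripper opens to 92 mm and grips with 3 to 60 N. Pads are 19 mm wide; open, the fingers measure 130 mm over their backs; the gripper's body (75 mm by 190 mm) begins 47 mm behind the grasp point.
Start: joints at [-1.322, 0.434, 0.025, 1.573, -0.012, 1.134, -0.075], TCP at [0.215, 0.587, 0.227] pointing down, gripper open.
Joint ranges: [-2.62, 2.62], [-0.44, 2.09], [-1.27, 1.32], [0.08, 2.57], [-1.32, 4.46], [0.12, 2], [-2.74, 2.74]. Speed limits (rad/s): [2.22, 2.22, 3.01, 3.01, 3.14, 3.14, 3.14].

### API

Orientations are given as a unit quaternion [x, y, z, w].
In Python, from cell import get_state, vision, workorder, models gives the robot as it stands.
- The arm moves only by the tool servo_tool, never from a script. Its arguments are lists of equal length, an entry for each row: "travel": the shift along the tool's x, y, z in m, a list of three; "delta_rot": the turn, a rotation vector about the tool's x, y, z in degrees, a list of three; "grip": the opening, from 0 (shut) to 1 (fully open). A call has 1 to 20 rows; each row shifts and turns the commanded pose from where the row before left it, along the tool's axes as they then stand; what a row does not reach is not made up. A row lasts 1/10 s, in which the tool goes at most 50 mm and 8.59 degrees, less where a joint would pass 70% of its speed; a pose out of reach is approached as far as the arm can. A call with a gripper value outside its range is refused whole. The fingers move at their own pace and stop on an object; the grip force is fixed at half the most. Time passes only in rows, so rows that do not move let the fingers close. It gives the time, the measured TCP pose, the force and the opening at its end, in the units of the state.
- get_state(): the state, without advancing time (a new reading comes with each control period).
- vision.capture(name): name is "scene" or "side" or "wrist"; returns (picture, depth): 480x640x3 uint8, red, green, blue; 480x640 float32, m along the optical axis (not along the pixel's ray), 0 where there is no reading.
- vision.calibration(name): a dict with "mtx" (3x3 intrinsics, pixels), "T" (4x4, takes a point from camera to world coordinates). Camera axes: x right, y up, looking along -z (the intrinsics and any distortion apply to the point x, -y, -z); pixel columns grow to the right and rows downward; lengths in m; the calibration is good to about 2 mm. A picture is of the moment at which its call begins: read the wrist's pose just before it. calibration takes no time and is no camera call; for the wrist camera it gives the pose at the moment of the call.
- workorder.hand_in(): hands the job in, once; it reports no verdict.
Trained networks look in the newest picture that a camera, given by its name, has taken for a name from the list of things; names that differ only in an ending like _2 or _b are one class to them, and where a whole thing is asked for, a point or a joint stands for the part that bears it (a point fixed in the world has none). Each returns a list of dicts, best first, with "confidence" (0 to 1); they miss things now and then, are a little off and sometimes report something else, mostly with a low value. They report only what shows in the picture. A call takes as long as a camera call.
- models.find_in(camera, thing): "xyz" ([x, y, z] in m, in the coordinates of the camera as it stood for that picture, good to about 4 mm: the middle of the surface that is visible of it).
The state is a dict: "clock": time; "joints": joint angles; "qvel": joint speeds; "joint_efforts": joint torques, N m; "tcp_pos": TCP position; "tool_rot": TCP orientation; "wrist_force": force on the tool from outside, world axes, zero at the start; "torque": the same for the moment, N m; "gripper_width": finger opening in m.
Only numpy, scipy, OpenCV 4.12 (cv2) and the standard library are available. Lean on these libraries where they do the work, as an engineer would, in place of code of your own. Each camera call takes 0.05 s, during which the arm holds its last target.

### The job

Check the hand brake of the kite-line winder: with the fingertips or the backs of the fingers, press the brake lever in towards the grip bar until it comes up firm on its stop, short of the bar, and hold it there for two to three seconds. Then ease the lever slowly back out to its rest without letting it snap, and take the hand away. Do not grip the lever or touch the bar, do not force it once it has stopped, and leave the bobbin, jar and cup where they stand.

Things in the scene. Friction and masses are not known exactly. Their poses are not given: they have to be found in the camera images.
- lever (a joint): Brake lever's hinge (upright axis), rad: 0 at rest, swung out from the grip bar; grows as the lever is pressed in towards the bar; firm stop at 0.36. A spring pushes it out: at the press point it takes about 2.3 N to start it and 4.6 N just before the stop, where the force rises sharply. Over 40 N is forcing it.
- lever_pad (a point): Press point on the lever's outer face (away from the bar), half-way up the blade; moves with the lever. x axis: level, square through the blade, the way to press (towards the bar); y axis: along the lever to the pivot; z up. The pivot's axis lies +5 mm along x and +130 mm along y from here. At least 60 mm of free space below the lever.
- lever_end (a point): Middle of the brake lever's round end (14 mm across, 28 mm high), axes as lever_pad. The lever is a level aluminium blade 20 mm high, 11 mm thick with the dark steel strip on its inner face, mid-height 105 mm above the table, reaching 179 mm from the pivot. The inner face (towards the bar) is not to be pressed on: that would be gripping the lever.
- winder: Kite-line winder fixed to the table: wooden base 270 x 300 x 20 mm (x -90 to 180), grey posts at y -125 and 125 mm, 121 mm high, and beyond the bar a line reel (90 mm across, top 115 mm) with a crank. Origin on the table under the bar's middle; x from bar to reel, y along the bar to the lever's pivot. Pivot at x -30, y 100 mm, its lug's top at 128 mm.
- bar_mid (a point): Middle of the black rubber grip bar between the two posts, 22 mm across, 228 mm long; 105 mm above the table, axes as the winder. The lever's end is about 105 mm in front (-x) of the bar's axis at rest and 45 mm at the stop, leaving a gap of some 25 mm. Not to be touched.
- bobbin: Loose wooden bobbin standing on end, 44 mm across, 50 mm high; origin at the middle of its underside. Leave alone.
- paste_jar: Loose white paste jar, 60 mm across, 75 mm high; origin at the middle of its underside. Leave alone.
- cup: Loose steel cup, 66 mm across the rim, 80 mm high; origin at the middle of its underside. Leave alone.

How it is judged:
On the way, in this order (a step that is already met when the one before it is completed fails the run):
1. the fingers hold the lever in at its stop for 1.5 s (value of joint lever above 0.335 rad and contact force between the fingers and lever above 2 N), for 1.5 s.
2. the lever is back out at rest (value of joint lever below 0.03 rad), for 0.2 s.
At the end, for the whole second after the job is handed in: After the lever has been held in (joint above 0.335 rad) by the fingers for 1.5 s, it is back at rest (joint below 0.03 rad), and the bobbin, jar and cup stand within 15 mm of where they were (value of joint lever below 0.03 rad and distance of each of bobbin, paste_jar, cup from where it was at the start of the episode below 0.015 m and linear speed of each of bobbin, paste_jar, cup below 0.02 m/s); the robot touches nothing.
It fails at once if the lever snaps back (faster than 3 rad/s) (velocity of joint lever below -3 rad/s).
It fails at once if the lever is gripped: a finger presses on its inner face (contact force between the fingers and lever_c2 above 1 N).
It fails at once if the lever is forced (over 40 N) (contact force between the fingers and lever above 40 N).
It fails at once if the hand touches the grip bar (over 2 N) (contact force between any of the fingers, the arm and winder_c0 above 2 N).
It fails at once if the bobbin, jar or cup is moved more than 15 mm, lifted or tipped (distance of any of bobbin, paste_jar, cup from where it was at the start of the episode above 0.015 m or angle between any of bobbin, paste_jar, cup's own z axis and vertical above 0.3 rad).
It also fails if it takes over 42 s, if anything falls off the work surface, if the arm or the gripper's body presses on something with over 40 N, if the wrist force passes 120 N, or if a joint passes its speed limit or range.

## Working session

There is one attempt and no reset: what is moved stays moved. The work goes in short steps, Python scripts to look and compute and a tool call to move; the robot and the scene stay as the last step left them, time stands still between calls to the robot, and variables do not carry over. Pictures are saved under pics/ and viewed, and the job is handed in when it is done.

Besides the shell and the picture viewer there is one more tool, called in YAML: its name, and indented under it one key for each argument. servo_tool: Moves the arm, as the interface text tells. Its arguments: {"type":"object","properties":{"travel":{"type":"array","items":{"type":"array","items":{"type":"number"}}},"delta_rot":{"type":"array","items":{"type":"array","items":{"type":"number"}}},"grip":{"type":"array","items":{"type":"number"}}},"required":["travel","delta_rot","grip"]}

```bash
mkdir -p pics; ls; python3 - <<'E'
from cell import get_state, vision, workorder, models
import cv2, numpy as np
s=get_state()
for k,v in s.items(): print(k,np.round(v,3))
for c in ["scene","side"]:
    im,d=vision.capture(c); cv2.imwrite(f"pics/{c}0.png",im[:,:,::-1])
    cal=vision.calibration(c); T=np.array(cal["T"]); print(c,np.round(T,3).tolist())
    for t in ["lever_pad","lever_end","lever","winder","bar_mid","bobbin","paste_jar","cup"]:
        try:
            for r in models.find_in(c,t)[:2]:
                p=T@np.r_[r["xyz"],1]; print(c,t,round(r["confidence"],2),np.round(p[:3],3))
        except Exception as e: print(t,e)
E
```

```text
pics
clock 0.0
joints [-1.322  0.435  0.025  1.574 -0.012  1.134 -0.075]
qvel [-0.001  0.001 -0.    -0.     0.002  0.     0.   ]
joint_efforts [-1.0000e-03 -6.6783e+01  9.8400e-01 -3.1448e+01 -6.1000e-02  4.3000e-02
  0.0000e+00]
tcp_pos [0.215 0.586 0.226]
tool_rot [-0.405  0.58   0.404  0.579]
wrist_force [ 1.311 -0.38   0.422]
torque [ 0.007 -0.    -0.031]
gripper_width 0.092
scene [[-0.275, -0.679, 0.681, 1.286], [0.961, -0.204, 0.184, 0.204], [0.014, 0.705, 0.709, 0.88], [0.0, 0.0, 0.0, 1.0]]
scene lever_pad 0.69 [ 0.574 -0.124  0.111]
scene lever_end 0.95 [ 0.573 -0.124  0.11 ]
scene lever 0.66 [ 0.575 -0.127  0.116]
scene winder 0.58 [ 0.727 -0.102  0.02 ]
scene bar_mid 0.59 [ 0.731 -0.103  0.024]
scene bar_mid 0.34 [ 0.575 -0.127  0.113]
scene bobbin 0.65 [ 0.445 -0.48   0.04 ]
scene bobbin 0.59 [ 0.733 -0.101  0.022]
scene paste_jar 0.89 [0.435 0.459 0.052]
scene cup 0.63 [0.602 0.489 0.057]
side [[0.787, 0.489, -0.377, 0.11], [-0.617, 0.627, -0.475, -0.518], [0.004, 0.607, 0.795, 0.951], [0.0, 0.0, 0.0, 1.0]]
side lever_pad 0.84 [ 0.569 -0.128  0.117]
side lever_pad 0.68 [ 0.652 -0.137  0.022]
side lever_end 0.92 [ 0.566 -0.126  0.11 ]
side lever 0.87 [ 0.563 -0.126  0.112]
side lever 0.16 [0.588 0.474 0.058]
side winder 0.64 [ 0.656 -0.145  0.024]
side bar_mid 0.57 [ 0.656 -0.137  0.024]
side bar_mid 0.43 [ 0.568 -0.13   0.112]
side bobbin 0.61 [ 0.431 -0.482  0.049]
side bobbin 0.34 [ 0.653 -0.139  0.024]
side paste_jar 0.56 [0.413 0.442 0.051]
```

View pics/scene0.png

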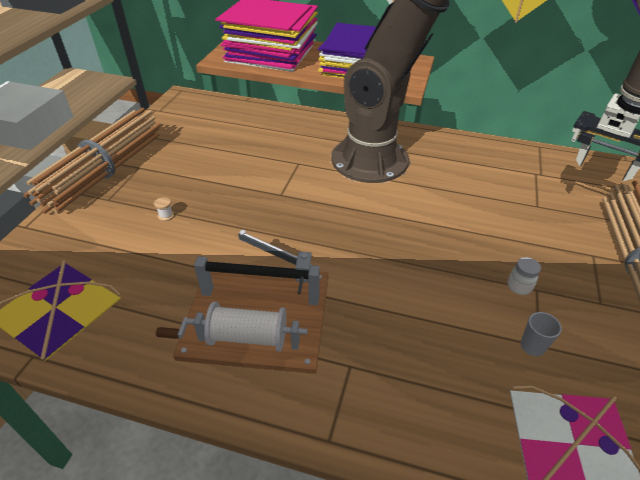

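View pics/side0.png

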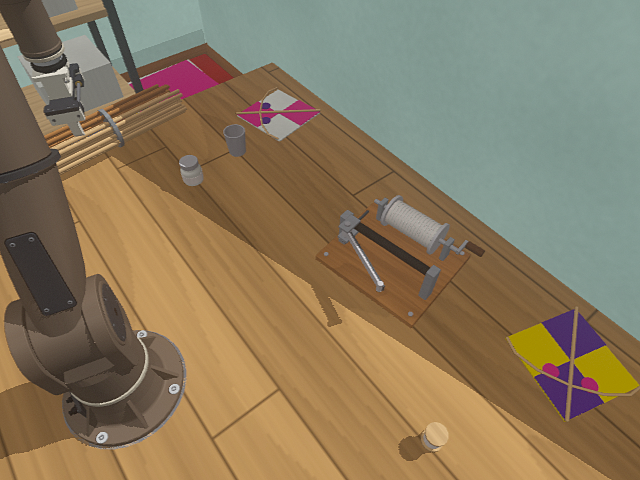

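The scene picture shows the winder with its lever from (240,233) to the pivot at (303,258) and the bar from (207,266) to (310,273). In the side picture the lever end is at (380,287) and the pivot at (348,220). The lever faces the robot. Next I'll fit the winder's pose from depth.

```bash
cat > h.py <<'E'
from cell import get_state, vision, workorder, models
import cv2, numpy as np
def cloud(c):
    im,d=vision.capture(c); cal=vision.calibration(c); K=np.array(cal["mtx"]);T=np.array(cal["T"])
    v,u=np.mgrid[:480,:640]; z=d
    P=np.stack([(u-K[0,2])/K[0,0]*z,-(v-K[1,2])/K[1,1]*z,-z,np.ones_like(z)],-1)@T.T
    P=P[...,:3]; P[d==0]=np.nan
    return im,P
E
python3 - <<'E'
from h import *
print(vision.calibration("scene").keys())
allp=[]
for c in ["scene","side"]:
    im,P=cloud(c); np.savez(f"{c}.npz",im=im,P=P)
    g=im.mean(-1)
    m=(P[...,2]>0.085)&(P[...,2]<0.14)&(abs(P[...,0]-.65)<.25)&(abs(P[...,1]+.1)<.25)
    # top-down map
    img=np.zeros((500,500,3),np.uint8)
    x=((P[...,0][m]-.4)*1000).astype(int); y=((P[...,1][m]+.35)*1000).astype(int)
    k=(x>=0)&(x<500)&(y>=0)&(y<500)
    for a,b,col in zip(x[k],y[k],im[m][k]): cv2.circle(img,(b,499-a),1,[int(q) for q in np.clip(col[::-1].astype(int)+40,0,255)],-1)
    cv2.imwrite(f"pics/top_{c}.png",img)
    allp.append(img)
    dark=m&(g<50); Q=P[dark]; 
    if len(Q)>5:
        r=cv2.fitLine(Q[:,:2].astype(np.float32),cv2.DIST_HUBER,0,.01,.01).ravel(); t=(Q[:,:2]-r[2:])@r[:2]
        print(c,"dark",len(Q),r,t.min(),t.max(),np.median(Q[:,2]), np.round(r[2:]+(t.min()+t.max())/2*r[:2],4))
cv2.imwrite("pics/top.png",np.hstack(allp)[:, :])
E
```

```text
dict_keys(['mtx', 'T'])
scene dark 1124 [ 0.19700325 -0.9804028   0.65223324 -0.1396198 ] -0.13064618462125047 0.09625176668387989 0.1118326704129462 [ 0.6488 -0.1228]
side dark 609 [ 0.17346495 -0.98484004  0.6337925  -0.11582807] -0.0814954875086107 0.12195368350886866 0.11298964574822112 [ 0.6373 -0.1358]
```

```bash
python3 -c "
import cv2;a=cv2.imread('pics/top.png');print(a.shape);cv2.imwrite('pics/top2.png',cv2.resize(a,(800,400)))"
```

```text
(500, 1000, 3)
```

View pics/top2.png

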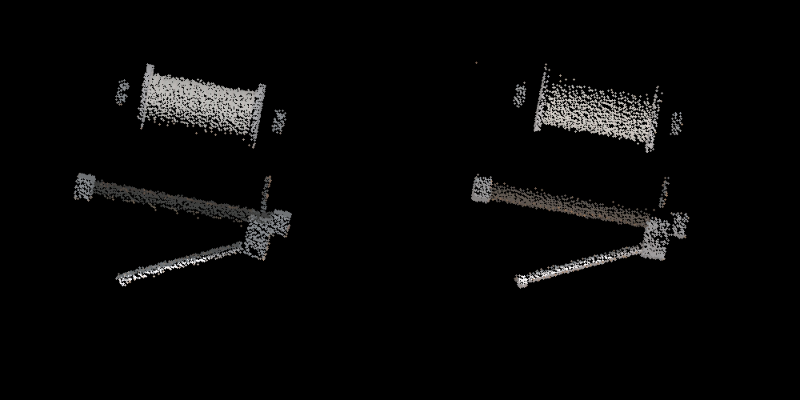

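```bash
python3 - <<'E'
from h import *
from scipy.optimize import least_squares
for c in ["scene","side"]:
    f=np.load(f"{c}.npz");P=f["P"];im=f["im"]
    ok=np.isfinite(P[...,2])
    q=P[ok]
    w0=np.array([.642,-.127]); th0=.175
    def loc(q,p): 
        cth,s=np.cos(p[2]),np.sin(p[2]); d=q[:,:2]-p[:2]
        return np.stack([d@[cth,s],d@[-s,cth],q[:,2]+0],1)
    L=loc(q,[*w0,th0])
    bar=q[(abs(L[:,0])<.02)&(abs(L[:,1])<.1)&(L[:,2]>.095)&(L[:,2]<.125)]
    reel=q[(L[:,0]>.03)&(abs(L[:,1])<.09)&(L[:,2]>.08)]
    # cylinder fit of bar: distance to axis at z=.105 = .011
    def res(p):
        l=loc(bar,[p[0],w0[1],p[1]]); return np.hypot(l[:,0],l[:,2]-.105-p[2])-.011
    r=least_squares(res,[w0[0],th0,0],loss="huber",f_scale=.002); print(c,len(bar),"bar x@y=-.127, th, dz",np.round(r.x,4))
    p=[r.x[0],w0[1],r.x[1]]; L=loc(q,p)
    for nm,sgn in(("near",1),("far",-1)):
        k=(L[:,2]>.113)&(L[:,2]<.124)&(abs(L[:,1]-sgn*.125)<.02)&(abs(L[:,0])<.017)
        print(nm,k.sum(),np.round(np.percentile(L[k][:,:2],[2,50,98],axis=0),4).tolist())
    # base extents
    k=(abs(L[:,2]-.02)<.006)&(abs(L[:,0])<.3)&(abs(L[:,1])<.25)
    print("base",np.round(np.percentile(L[k][:,:2],[.5,99.5],axis=0),4).tolist())
    # lever top face
    k=(L[:,2]>.09)&(L[:,2]<.135)&(L[:,0]<-.035)&(L[:,1]<.06)&(L[:,1]>-.2)&(L[:,0]>-.13)
    lv=q[k]; top=lv[(lv[:,2]>.111)&(lv[:,2]<.118)]
    a=cv2.fitLine(top[:,:2].astype(np.float32),cv2.DIST_HUBER,0,.01,.01).ravel()
    if a[1]<0:a[:2]*=-1
    t=(lv[:,:2]-a[2:])@a[:2]; e=a[2:]+a[:2]*np.percentile(t,.5)
    n=np.array([a[1],-a[0]])
    s=(top[:,:2]-a[2:])@n
    print("lever n",len(top),"dir",a[:2],"tip",e,"width",np.percentile(s,[3,50,97]),"z",np.median(top[:,2]), "pivot",e+.179*a[:2], "piv loc",loc(np.r_[e+.179*a[:2],0][None],p)[0])
    k=(L[:,2]>.124)&(L[:,2]<.135)&(abs(L[:,1]-.1)<.04)&(abs(L[:,0]+.03)<.03)
    print("lug",k.sum(),np.percentile(L[k],[2,50,98],axis=0).round(4).tolist(), q[k].mean(0))
E
```

```text
scene 903 bar x@y=-.127, th, dz [ 6.424e-01  1.807e-01 -2.000e-04]
near 149 [[-0.0131, 0.106], [0.0032, 0.1272], [0.0159, 0.1398]]
far 123 [[-0.0128, -0.1304], [0.0043, -0.1182], [0.0163, -0.1068]]
base [[-0.0721, -0.1424], [0.1813, 0.1537]]
lever n 217 dir [0.25102022 0.9679819 ] tip [ 0.55076161 -0.20262731] width [-0.00568555  0.000254    0.00566147] z 0.11393831305173163 pivot [ 0.59569424 -0.02935855] piv loc [-0.02842196  0.10445091  0.        ]
lug 207 [[-0.0452, 0.0903, 0.1245], [-0.0219, 0.1049, 0.1279], [-0.0009, 0.1191, 0.1337]] [ 0.60231557 -0.02773197  0.12820649]
side 740 bar x@y=-.127, th, dz [ 6.433e-01  1.803e-01 -1.000e-04]
near 70 [[-0.0161, 0.1175], [-0.0029, 0.1289], [0.0128, 0.1377]]
far 136 [[-0.0155, -0.1323], [-0.0034, -0.1213], [0.0125, -0.1061]]
base [[-0.0908, -0.1461], [0.1723, 0.1504]]
lever n 236 dir [0.27416527 0.9616826 ] tip [ 0.54668341 -0.20422715] width [-0.00563777 -0.0001703   0.00634624] z 0.11438973489862053 pivot [ 0.59575899 -0.03208595] piv loc [-0.02973595  0.10189617  0.        ]
lug 202 [[-0.0471, 0.0882, 0.1241], [-0.0263, 0.101, 0.1281], [-0.0019, 0.1179, 0.134]] [ 0.60009037 -0.03124936  0.12831477]
```

servo_tool:
  travel:
    - [0,-0.043,-0.006]
    - [0,-0.043,-0.006]
    - [0,-0.043,-0.006]
    - [0,-0.043,-0.006]
    - [0,-0.043,-0.006]
    - [0,-0.043,-0.006]
    - [0,-0.043,-0.006]
    - [0,-0.043,-0.006]
    - [0,-0.043,-0.006]
    - [0,-0.043,-0.006]
  delta_rot:
    - [4,0,0]
    - [4,0,0]
    - [4,0,0]
    - [4,0,0]
    - [4,0,0]
    - [4,0,0]
    - [4,0,0]
    - [4,0,0]
    - [4,0,0]
    - [4,0,0]
  grip: [0,0,0,0,0,0,0,0,0,0]

```text
clock: 2.0
tcp_pos: [0.5114, 0.2786, 0.2269]
tool_rot: [-0.181, 0.683, 0.181, 0.684]
wrist_force: [1.0, 0.1, 0.6]
gripper_width: 0.0165
```

```bash
cat >> h.py <<'E'
from scipy.spatial.transform import Rotation as Ro
def sim(p,q,tr,rt):
    p=np.array(p);R=Ro.from_quat(q)
    for t,r in zip(tr,rt): p=p+R.apply(t); R=R*Ro.from_rotvec(np.radians(r))
    z=R.apply([0,0,1]);return p.round(4),np.degrees(np.arctan2(z[1],z[0])).round(2)
E
python3 - <<'E'
from h import *
s=get_state();p,q=s["tcp_pos"],s["tool_rot"];print(p,q,sim(p,q,[],[]))
print(sim(p,q,[[0,-.043,-.004]]*10,[[4,0,0]]*10))
E
```

```text
[0.51143341 0.27862059 0.22687086] [-0.18098871  0.68330642  0.18109098  0.68377005] (array([0.5114, 0.2786, 0.2269]), np.float64(29.67))
(array([ 0.5583, -0.142 ,  0.2268]), np.float64(-10.33))
```

servo_tool:
  travel:
    - [0,-0.043,-0.01]
    - [0,-0.043,-0.01]
    - [0,-0.043,-0.01]
    - [0,-0.043,-0.01]
    - [0,-0.043,-0.01]
    - [0,-0.043,-0.01]
    - [0,-0.043,-0.01]
    - [0,-0.043,-0.01]
    - [0,-0.043,-0.01]
    - [0,-0.043,-0.01]
    - [0,0,0]
    - [0,0,0]
  delta_rot:
    - [4,0,0]
    - [4,0,0]
    - [4,0,0]
    - [4,0,0]
    - [4,0,0]
    - [4,0,0]
    - [4,0,0]
    - [4,0,0]
    - [4,0,0]
    - [4,0,0]
    - [0,0,0]
    - [0,0,0]
  grip: [0,0,0,0,0,0,0,0,0,0,0,0]

```text
clock: 3.2
tcp_pos: [0.5007, -0.1533, 0.227]
tool_rot: [0.063, 0.704, -0.063, 0.704]
wrist_force: [0.8, -0.1, -0.5]
gripper_width: 0.0003
```

```bash
python3 - <<'E'
from h import *
s=get_state();p,q=s["tcp_pos"],s["tool_rot"];print(s["clock"],sim(p,q,[],[]),s["wrist_force"],s["gripper_width"],s["joints"])
for c in ["side"]:
    im,P=cloud(c); cv2.imwrite("pics/side1.png",im[:,:,::-1])
T=vision.calibration("side")["T"]
for t in ["lever_end","lever_pad"]:
  for r in models.find_in("side",t)[:1]: print(t,r["confidence"],(T@np.r_[r["xyz"],1])[:3])
# pad in tool-frame
pad=np.array([.558,-.156,.105]); print(Ro.from_quat(q).inv().apply(pad-p))
E
```

```text
3.2 (array([ 0.5007, -0.1533,  0.227 ]), np.float64(-10.28)) [ 0.80934497 -0.07652847 -0.52693485] 0.0003381259835419056 [-0.26387204  0.28909669  0.58896411  1.85376002 -0.18380561  1.05225569
  0.21802502]
lever_end 0.88 [ 0.55962494 -0.1586124   0.11143539]
lever_pad 0.82 [ 0.55904867 -0.16094239  0.11480126]
[0.12200221 0.00752524 0.05679818]
```

View pics/side1.png

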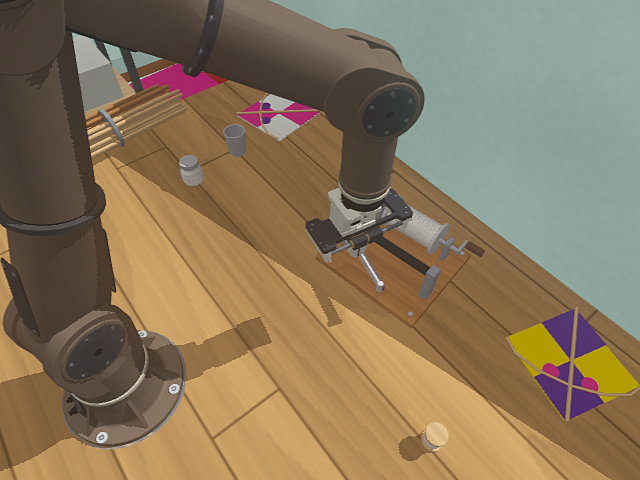

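servo_tool:
  travel:
    - [0.02,0,0]
    - [0.02,0,0]
    - [0.02,0,0]
    - [0.02,0,0]
    - [0.02,0,0]
    - [0.02,0,0]
    - [0.02,0,0]
    - [0,0,0.01]
    - [0,0,0.01]
    - [0,0,0.005]
    - [0,0,0]
    - [0,0,0]
  delta_rot:
    - [0,0,0]
    - [0,0,0]
    - [0,0,0]
    - [0,0,0]
    - [0,0,0]
    - [0,0,0]
    - [0,0,0]
    - [0,0,0]
    - [0,0,0]
    - [0,0,0]
    - [0,0,0]
    - [0,0,0]
  grip: [0,0,0,0,0,0,0,0,0,0,0,0]

```text
clock: 4.55
tcp_pos: [0.526, -0.1569, 0.0873]
tool_rot: [0.063, 0.704, -0.063, 0.705]
wrist_force: [0.2, -0.2, 0.5]
gripper_width: 0.0006
```

```bash
python3 - <<'E'
from h import *
s=get_state();p,q=s["tcp_pos"],s["tool_rot"];print(s["clock"],sim(p,q,[],[]),s["wrist_force"])
im,P=cloud("side"); cv2.imwrite("pics/side2.png",cv2.resize(im[150:350,250:500,::-1],(750,600)))
E
```

```text
4.55 (array([ 0.526 , -0.1569,  0.0873]), np.float64(-10.15)) [ 0.18295187 -0.16997192  0.53899268]
```

View pics/side2.png

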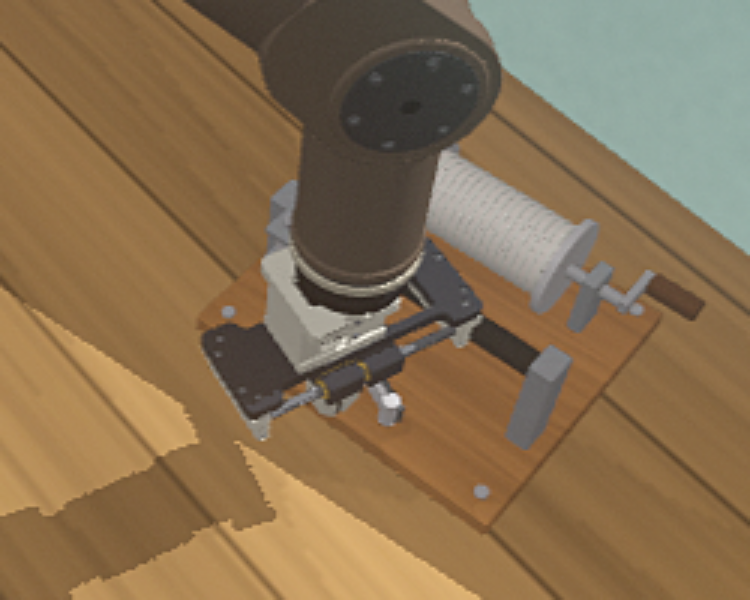

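```bash
python3 - <<'E'
from h import *
s=get_state();p=s["tcp_pos"];R=Ro.from_quat(s["tool_rot"])
allq=[]
for c in ["side","scene"]:
    im,P=cloud(c); cv2.imwrite(f"pics/{c}3.png",cv2.resize(im[200:350,180:380,::-1],(800,600)))
    Q=P[np.isfinite(P[...,2])]; L=R.inv().apply(Q-p)
    k=(abs(L[:,2])<.13)&(abs(L[:,1])<.06)&(L[:,0]<0.005)&(L[:,0]>-.15)
    L=L[k]
    for a in range(-120,130,10):
        m=(L[:,2]*1000>=a)&(L[:,2]*1000<a+10)
        if m.sum(): print(c,a,m.sum(),"max x (height above tip mm)",np.sort(-L[m,0]*1000)[:200:20].round(0))
E
```

```text
side -100 117 max x (height above tip mm) [ 88.  98. 103. 106. 108. 109.]
side -90 206 max x (height above tip mm) [ 66.  69.  92. 105. 107. 108. 108. 108. 109. 110.]
side -80 167 max x (height above tip mm) [ 69. 106. 107. 108. 108. 109. 109. 110. 111.]
side -70 132 max x (height above tip mm) [ 80. 106. 107. 108. 108. 109. 110.]
side -60 133 max x (height above tip mm) [ 76.  98. 106. 108. 108. 109. 110.]
side -50 230 max x (height above tip mm) [ 80. 103. 109. 113. 117. 120. 125. 130. 134. 138.]
side -40 69 max x (height above tip mm) [ 74.  84. 111. 125.]
side -30 105 max x (height above tip mm) [ 62.  81.  88.  92. 110. 119.]
side -20 111 max x (height above tip mm) [ 13.  37.  87.  90. 107. 119.]
side -10 103 max x (height above tip mm) [  1.  77.  89. 107. 119. 139.]
side 0 109 max x (height above tip mm) [  1.  76.  87.  90. 110. 123.]
side 10 89 max x (height above tip mm) [  9.  84.  89. 104. 120.]
side 20 141 max x (height above tip mm) [  6.  17.  24.  31.  81.  89. 101. 112.]
side 30 82 max x (height above tip mm) [  7.  27.  32. 103. 110.]
side 40 38 max x (height above
[... 1380 characters left out ...]
[  8.  26.  28.  29.  74.  79.  82.  87.  91. 102.]
scene 40 180 max x (height above tip mm) [  8.  13.  17.  21.  25.  27.  82.  97. 106.]
scene 50 48 max x (height above tip mm) [ 78. 103. 108.]
scene 60 64 max x (height above tip mm) [ 79. 107. 108. 110.]
scene 70 122 max x (height above tip mm) [ 72. 107. 107. 108. 109. 109. 111.]
scene 80 280 max x (height above tip mm) [ 64.  68.  70.  73.  75.  77.  79.  82.  93. 106.]
scene 90 218 max x (height above tip mm) [ 88.  92.  94.  96.  99. 102. 104. 106. 107. 108.]
scene 100 20 max x (height above tip mm) [22.]
scene 110 77 max x (height above tip mm) [14. 26. 27. 28.]
scene 120 127 max x (height above tip mm) [11. 19. 23. 25. 26. 28. 29.]
```

View pics/scene3.png

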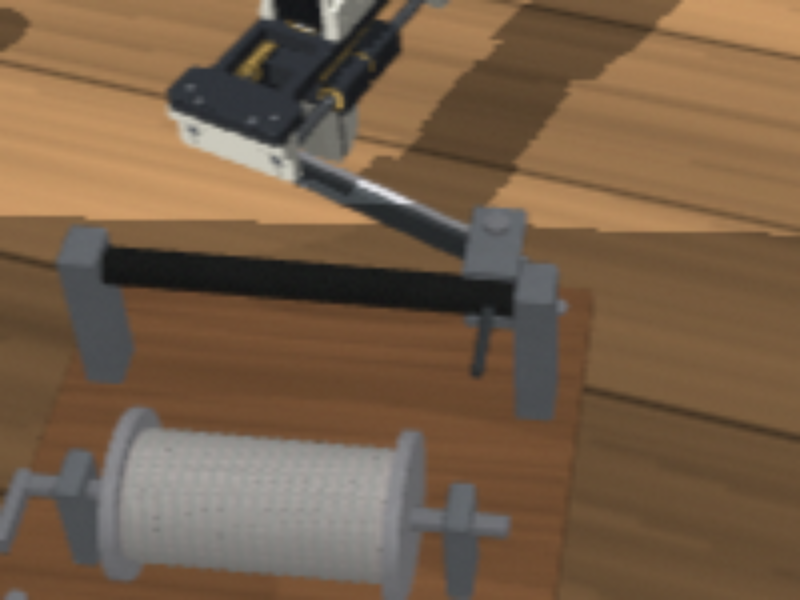

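servo_tool:
  travel:
    - [0,0,0.004]
    - [0,0,0.004]
    - [0,0,0.004]
    - [0,0,0.003]
    - [0,0,0.003]
    - [0,0,0.003]
    - [0,0,0]
  delta_rot:
    - [0,0,0]
    - [0,0,0]
    - [0,0,0]
    - [0,0,0]
    - [0,0,0]
    - [0,0,0]
    - [0,0,0]
  grip: [0,0,0,0,0,0,0]

```text
clock: 5.4
tcp_pos: [0.5463, -0.1608, 0.0866]
tool_rot: [0.063, 0.704, -0.063, 0.704]
wrist_force: [-1.6, -1.2, 0.1]
gripper_width: 0.0004
```

servo_tool:
  travel:
    - [0,0,0.003]
    - [0,0,0.003]
    - [0,0,0.003]
    - [0,0,0.003]
    - [0,0,0.003]
    - [0,0,0.003]
    - [0,0,0.003]
    - [0,0,0.003]
    - [0,0,0]
  delta_rot:
    - [-1,0,0]
    - [-1,0,0]
    - [-1,0,0]
    - [-1,0,0]
    - [-1,0,0]
    - [-1,0,0]
    - [-1,0,0]
    - [-1,0,0]
    - [0,0,0]
  grip: [0,0,0,0,0,0,0,0,0]

```text
clock: 6.3
tcp_pos: [0.5704, -0.1635, 0.0867]
tool_rot: [0.013, 0.707, -0.013, 0.707]
wrist_force: [-3.6, -2.7, 1.0]
gripper_width: 0.0005
```

```bash
cat > lev.py <<'E'
from h import *
import sys
s=get_state();p,q=s["tcp_pos"],s["tool_rot"];print(s["clock"],sim(p,q,[],[]),s["wrist_force"].round(2) if hasattr(s["wrist_force"],"round") else s["wrist_force"])
piv=np.array([.595,-.031])
for c in ["side","scene"]:
    im,P=cloud(c); cv2.imwrite(f"pics/{c}{sys.argv[1]}.png",cv2.resize(im[170:320,200:400,::-1] if c=="scene" else im[180:330,280:480,::-1],(800,600)))
    Q=P[np.isfinite(P[...,2])]; d=Q[:,:2]-piv; r=np.hypot(*d.T)
    k=(Q[:,2]>.109)&(Q[:,2]<.117)&(r>.035)&(r<.19)&(Q[:,0]<.635)
    k&=(im[np.isfinite(P[...,2])].mean(1)>90)
    d=d[k]; a=np.arctan2(d[:,0],-d[:,1])  # + toward +x
    print(c,k.sum(),"lever world angle pct",np.percentile(a,[10,50,90]).round(3),"rest ~ -0.26")
E
python3 lev.py 4
```

```text
6.3 (array([ 0.5704, -0.1635,  0.0867]), np.float64(-2.11)) [-3.61 -2.67  1.03]
side 77 lever world angle pct [-0.268 -0.037  0.014] rest ~ -0.26
scene 93 lever world angle pct [-0.099 -0.035 -0.005] rest ~ -0.26
```

servo_tool:
  travel:
    - [0,0,0.003]
    - [0,0,0.003]
    - [0,0,0.003]
    - [0,0,0.002]
    - [0,0,0.001]
    - [0,0,0]
  delta_rot:
    - [-1,0,0]
    - [-1,0,0]
    - [-1,0,0]
    - [-1,0,0]
    - [0,0,0]
    - [0,0,0]
  grip: [0,0,0,0,0,0]

```text
clock: 7.0
tcp_pos: [0.5819, -0.1638, 0.0868]
tool_rot: [-0.011, 0.707, 0.011, 0.707]
wrist_force: [-4.2, -3.1, 0.6]
gripper_width: 0.0005
```

```bash
python3 lev.py 5
```

```text
7.0 (array([ 0.5819, -0.1638,  0.0868]), np.float64(1.81)) [-4.16 -3.1   0.59]
side 76 lever world angle pct [-0.085  0.047  0.103] rest ~ -0.26
scene 91 lever world angle pct [-0.06   0.049  0.081] rest ~ -0.26
```

View pics/scene5.png

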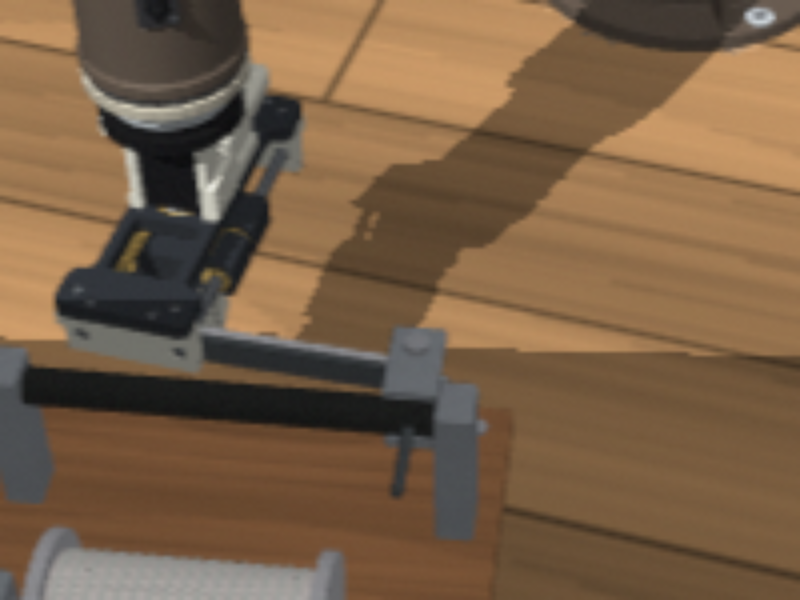

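The picture shows the lever pressed nearly parallel to the bar, with a clear gap left. Force is still at spring level, so I'll continue in 1 mm steps.

servo_tool:
  travel:
    - [0,0,0.001]
    - [0,0,0.001]
    - [0,0,0.001]
    - [0,0,0]
  delta_rot:
    - [0,0,0]
    - [0,0,0]
    - [0,0,0]
    - [0,0,0]
  grip: [0,0,0,0]

```text
clock: 7.5
tcp_pos: [0.5845, -0.1637, 0.0867]
tool_rot: [-0.011, 0.707, 0.011, 0.707]
wrist_force: [-4.6, -3.6, 1.8]
gripper_width: 0.0002
```

servo_tool:
  travel:
    - [0,0,0.001]
    - [0,0,0.001]
    - [0,0,0]
  delta_rot:
    - [0,0,0]
    - [0,0,0]
    - [0,0,0]
  grip: [0,0,0]

```text
clock: 7.8
tcp_pos: [0.585, -0.1636, 0.0866]
tool_rot: [-0.011, 0.708, 0.011, 0.706]
wrist_force: [-10.8, -2.7, 5.9]
gripper_width: 0.0004
```

The force has jumped to about 11 N and the tip has stalled, so the lever is on its stop. Holding.

servo_tool:
  travel:
    - [0,0,0]
    - [0,0,0]
    - [0,0,0]
    - [0,0,0]
    - [0,0,0]
  delta_rot:
    - [0,0,0]
    - [0,0,0]
    - [0,0,0]
    - [0,0,0]
    - [0,0,0]
  grip: [0,0,0,0,0]

```text
clock: 8.3
tcp_pos: [0.585, -0.1636, 0.0866]
tool_rot: [-0.011, 0.708, 0.011, 0.706]
wrist_force: [-10.7, -2.7, 6.4]
gripper_width: 0.0005
```

```bash
python3 lev.py 6
```

```text
8.3 (array([ 0.585 , -0.1636,  0.0866]), np.float64(1.78)) [-10.66  -2.68   6.4 ]
side 77 lever world angle pct [-0.035  0.065  0.132] rest ~ -0.26
scene 96 lever world angle pct [-0.008  0.08   0.11 ] rest ~ -0.26
```

View pics/side6.png

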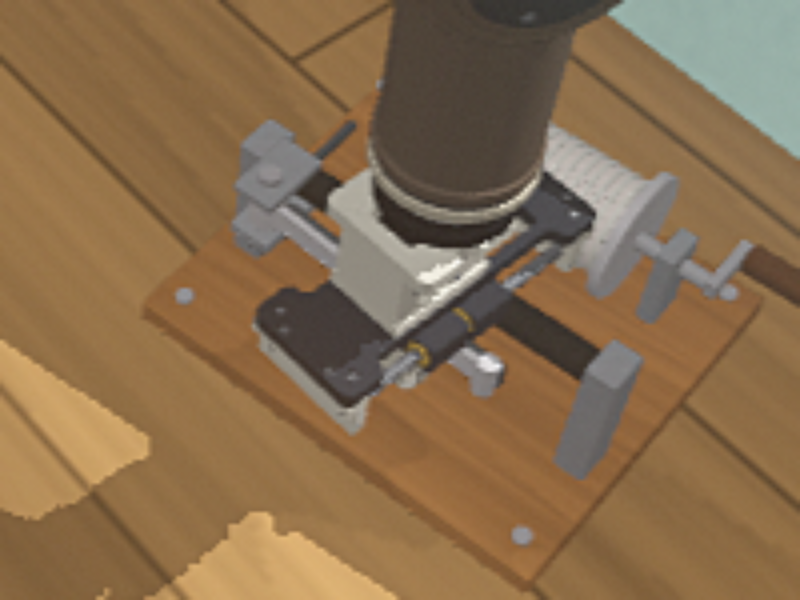

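servo_tool:
  travel:
    - [0,0,0.0005]
    - [0,0,0]
    - [0,0,0]
    - [0,0,0]
    - [0,0,0]
    - [0,0,0]
    - [0,0,0]
    - [0,0,0]
    - [0,0,0]
    - [0,0,0]
    - [0,0,0]
    - [0,0,0]
    - [0,0,0]
    - [0,0,0]
  delta_rot:
    - [0,0,0]
    - [0,0,0]
    - [0,0,0]
    - [0,0,0]
    - [0,0,0]
    - [0,0,0]
    - [0,0,0]
    - [0,0,0]
    - [0,0,0]
    - [0,0,0]
    - [0,0,0]
    - [0,0,0]
    - [0,0,0]
    - [0,0,0]
  grip: [0,0,0,0,0,0,0,0,0,0,0,0,0,0]

```text
clock: 9.8
tcp_pos: [0.5851, -0.1637, 0.0866]
tool_rot: [-0.011, 0.708, 0.011, 0.706]
wrist_force: [-12.3, -3.3, 6.1]
gripper_width: 0.0001
```

```bash
python3 - <<'E'
from h import *
s=get_state();print(s["clock"],np.round(s["wrist_force"],2))
im,P=cloud("side"); Q=P[np.isfinite(P[...,2])]
c,sn=np.cos(.18),np.sin(.18); d=Q[:,:2]-[.642,-.124]
x=d@[c,sn]; y=d@[-sn,c]
k=(Q[:,2]>.111)&(Q[:,2]<.122)&(y<-.06)&(y>-.1)&(x>-.08)&(x<-.02)
print(k.sum(),np.percentile(x[k],[5,50,95]),np.percentile(y[k],[2,50,98]),Q[k][:,2].mean())
E
```

```text
9.8 [-12.29  -3.3    6.12]
49 [-0.05162724 -0.04651586 -0.03877461] [-0.07892474 -0.0709791  -0.06072981] 0.11625384260127138
```

Tip centre measures 46 mm in front of the bar axis, against 45 mm expected at the stop, and it has been held for about 2 s. Easing back.

servo_tool:
  travel:
    - [0,0,0]
    - [0,0,-0.001]
    - [0,0,-0.002]
    - [0,0,-0.002]
    - [0,0,-0.002]
    - [0,0,-0.003]
    - [0,0,-0.003]
    - [0,0,-0.003]
    - [0,0,-0.003]
    - [0,0,-0.003]
    - [0,0,-0.003]
    - [0,0,-0.003]
    - [0,0,-0.003]
    - [0,0,-0.003]
    - [0,0,-0.003]
    - [0,0,-0.003]
    - [0,0,-0.003]
  delta_rot:
    - [0,0,0]
    - [0,0,0]
    - [0,0,0]
    - [0,0,0]
    - [0,0,0]
    - [1,0,0]
    - [1,0,0]
    - [1,0,0]
    - [1,0,0]
    - [1,0,0]
    - [1,0,0]
    - [1,0,0]
    - [1,0,0]
    - [1,0,0]
    - [1,0,0]
    - [1,0,0]
    - [1,0,0]
  grip: [0,0,0,0,0,0,0,0,0,0,0,0,0,0,0,0,0]

```text
clock: 11.55
tcp_pos: [0.5446, -0.1613, 0.0868]
tool_rot: [0.063, 0.704, -0.063, 0.704]
wrist_force: [-2.0, 1.2, 0.4]
gripper_width: 0.0003
```

servo_tool:
  travel:
    - [0,0,-0.002]
    - [0,0,-0.002]
    - [0,0,-0.002]
    - [0,0,-0.002]
    - [0,0,-0.002]
    - [0,0,-0.002]
    - [0,0,-0.002]
    - [0,0,-0.005]
    - [0,0,-0.01]
    - [0,0,-0.01]
    - [0,0,0]
    - [0,0,0]
  delta_rot:
    - [0,0,0]
    - [0,0,0]
    - [0,0,0]
    - [0,0,0]
    - [0,0,0]
    - [0,0,0]
    - [0,0,0]
    - [0,0,0]
    - [0,0,0]
    - [0,0,0]
    - [0,0,0]
    - [0,0,0]
  grip: [0,0,0,0,0,0,0,0,0,0,0,0]

```text
clock: 12.75
tcp_pos: [0.5061, -0.1542, 0.0869]
tool_rot: [0.063, 0.704, -0.063, 0.704]
wrist_force: [0.9, -0.1, -0.2]
gripper_width: 0.0006
```

```bash
python3 lev.py 7
```

```text
12.75 (array([ 0.5061, -0.1542,  0.0869]), np.float64(-10.17)) [ 0.9  -0.06 -0.17]
side 54 lever world angle pct [-0.678 -0.28  -0.233] rest ~ -0.26
scene 152 lever world angle pct [-0.54  -0.272 -0.228] rest ~ -0.26
```

View pics/scene7.png

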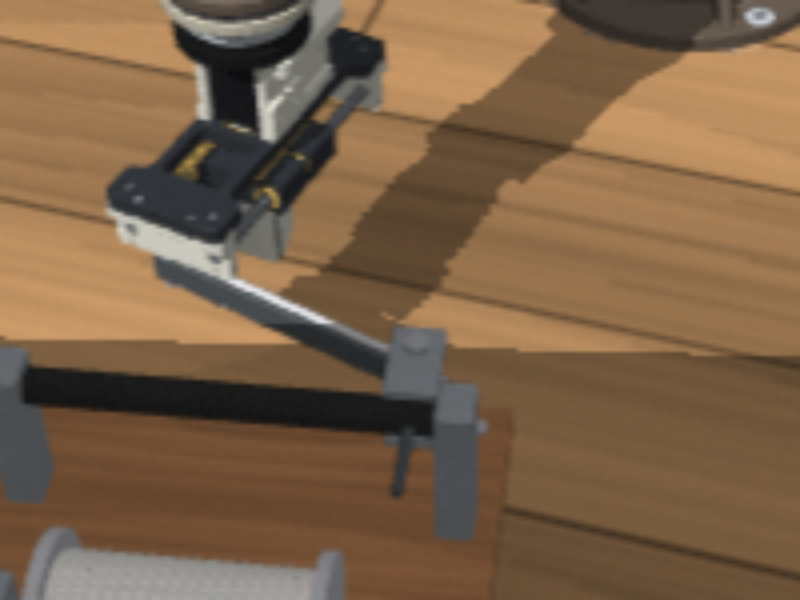

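The lever is back out and the fingers are clear of it. I'll raise the hand straight up and do a final check.

servo_tool:
  travel:
    - [-0.02,0,0]
    - [-0.03,0,0]
    - [-0.03,0,0]
    - [-0.03,0,0]
    - [-0.02,0,-0.02]
    - [0,0,-0.03]
    - [0,0,-0.02]
    - [0,0,0]
    - [0,0,0]
    - [0,0,0]
  delta_rot:
    - [0,0,0]
    - [0,0,0]
    - [0,0,0]
    - [0,0,0]
    - [0,0,0]
    - [0,0,0]
    - [0,0,0]
    - [0,0,0]
    - [0,0,0]
    - [0,0,0]
  grip: [0,0,0,0,0,0,0,0,0,0]

```text
clock: 13.85
tcp_pos: [0.4384, -0.1421, 0.2169]
tool_rot: [0.062, 0.704, -0.063, 0.705]
wrist_force: [0.2, 0.1, 1.1]
gripper_width: 0.0006
```

```bash
python3 lev.py 8; python3 - <<'E'
from h import *
for c in ["scene","side"]:
    im,P=cloud(c); im0=np.load(f"{c}.npz")["im"]; T=vision.calibration(c)["T"]
    for t in ["lever_end","bobbin","paste_jar","cup"]:
        for r in models.find_in(c,t)[:1]: print(c,t,round(r["confidence"],2),(T@np.r_[r["xyz"],1])[:3].round(3))
E
```

```text
13.85 (array([ 0.4384, -0.1421,  0.2169]), np.float64(-10.15)) [0.24 0.13 1.05]
side 224 lever world angle pct [-0.314 -0.273 -0.224] rest ~ -0.26
scene 145 lever world angle pct [-0.314 -0.272 -0.24 ] rest ~ -0.26
scene lever_end 0.89 [ 0.574 -0.124  0.113]
scene bobbin 0.76 [ 0.447 -0.479  0.037]
scene paste_jar 0.61 [0.439 0.459 0.053]
scene cup 0.63 [0.602 0.493 0.059]
side lever_end 0.63 [ 0.564 -0.141  0.111]
side bobbin 0.64 [ 0.43  -0.483  0.049]
side paste_jar 0.92 [0.414 0.447 0.049]
side cup 0.66 [0.587 0.474 0.055]
```

View pics/scene8.png

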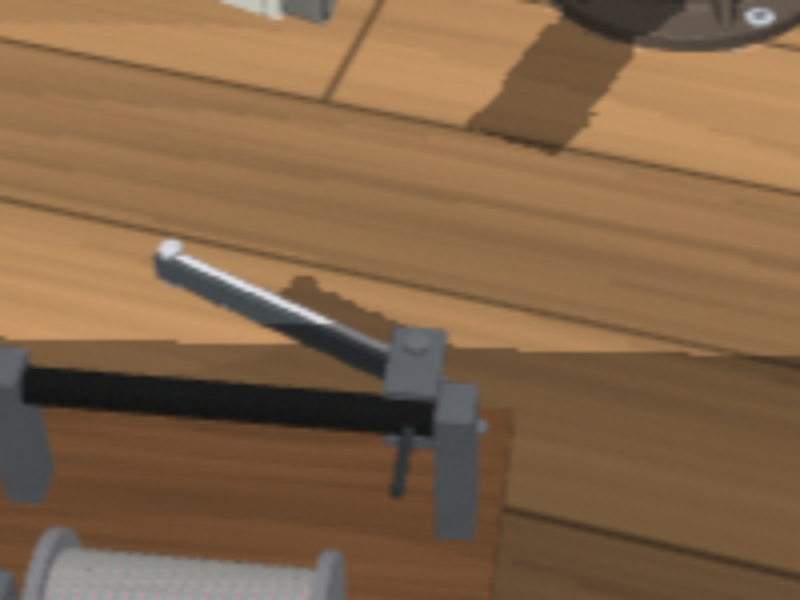

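The lever is at rest, with its tip at crop pixel (168,250), which is (242,232) in the full picture, the same as at the start. The hand is clear and the loose things haven't moved.

```bash
python3 -c "
from cell import workorder; print(workorder.hand_in())"
```

```text
the job is handed in; nothing more can be done
None
```

The brake check is done and handed in. I pressed the lever in with the backs of the closed fingers, from its outer face, until it came up firm on its stop. I held it there for about 2.1 s, eased it out at about 2–3 cm/s, and lifted the hand clear.

**At the stop:**
- The wrist force jumped from about 5–6 N to 11–12 N and the fingertips stopped moving.
- The lever end measured 46 mm in front of the bar axis, against 45 mm expected.
- The rougher lever-angle reading from the depth clouds came out slightly short of the stop (about 0.07–0.08 rad against an expected 0.10). I trusted the force and the lever-end measurement instead.
- A sideways or upward wrist force of up to 6 N also showed while pressing. It was gone after release.

**After release:**
- The lever angle read -0.27 rad against my estimate of about -0.26 at rest. The lever end was back within about 2 pixels of its starting place in the scene picture.
- The bobbin, jar and cup were found within about 5 mm of their first positions, which is within the detector's noise. The side camera didn't find the cup at the start, so the cup rests on the scene camera alone.
- The hand was clear of everything, with the wrist force near zero.

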